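# Slide the stamp-pad tin home under its hold-down bracket

### The job

Gently push the closed stamp-pad tin across the bench with your fingertips, lengthwise in under the low bridge of its hold-down bracket, until its far end is home against the stop; either end of the tin may go first. Do not pick the tin up, squeeze it, or tip it: it stays flat on the bench all the way. Leave the check weights and the other loose things where they are, and finish with the hand clear.

Things in the scene. Friction and masses are not known exactly. Their poses are not given: they have to be found in the camera images.
- ink_tin: closed dark blue stamp-pad tin with a pale label, a flat box 74 mm (its x) by 110 mm (its y, the long way) by 17 mm high, 0.1 to 0.2 kg, loose on the bench. Origin at the centre of its underside, z up. Starts flat in front of the bracket's mouth, up to 0.12 m to either side of its middle line and turned up to 0.5 rad from it. Home, its centre is at x = -15 mm, y = 0 in the bracket's frame.
- bracket: low hold-down bracket fixed to the bench, grey with a steel bridge, 128 mm wide over its feet, 26 mm high. Origin on the bench under the middle of the bridge; +x is the way the tin is pushed in, z up. Two cheeks 20 mm high leave a straight channel 78 mm wide from x = -18 to +40 mm; the bench is its floor. With the tin home its near end stands out at x = -70 mm.
- bracket_bridge (a point): middle of the underside of the bracket's bridge, a flat beam across the channel from x = -18 to +18 mm in the bracket's frame: underside 20 mm, top 26 mm above the bench
- bracket_stop (a point): foot of the stop wall (20 mm high) that closes the far end of the channel, middle of its near face: x = +40 mm, y = 0 in the bracket's frame
- bracket_mouth (a point): middle of the open mouth, on the bench at x = -45 mm in the bracket's frame; from x = -18 out to here the cheeks flare from 78 to about 100 mm apart
- weight_large: the larger brass check weight with a round knob, 22 mm across, 32 mm tall, standing beside the bracket; leave it alone. Origin at the centre of its underside.
- weight_small: the smaller brass check weight, 18 mm across, 28 mm tall, standing on the other side of the bracket; leave it alone. Origin at the centre of its underside.
- padlock: brass padlock lying flat, 60 x 42 x 14 mm; leave it alone. Origin at the centre of its underside.
- marker: white marker pen with a blue cap lying on the bench, 135 mm long (along its y), 17 mm thick; leave it alone. Origin at the centre of its underside.
- tag_bundle: bundle of card tags lying flat, 31 x 61 x 10 mm; leave it alone. Origin at the centre of its underside.
- stapler: office stapler, 32 x 136 x 43 mm, long along its y; leave it alone. Origin at the centre of its underside.

How it is judged:
At the end, for the whole second after the job is handed in: The tin lies flat and still on the bench under the bridge, long axis along the channel (within 0.08 rad), its far end within 5 mm of the stop and its centre within 5 mm of the channel's middle line (x of ink_tin in the frame of bracket between -0.02 and -0.011 m and y of ink_tin in the frame of bracket between -0.005 and 0.005 m and angle between the y axis of ink_tin and the x axis of bracket, either way round below 0.08 rad and angle between ink_tin's own z axis and vertical below 0.05 rad and height (world z) of ink_tin below 0.003 m and linear speed of ink_tin below 0.01 m/s); the robot touches nothing.
It fails at once if the stamp-pad tin is lifted more than 8 mm off the bench (height (world z) of ink_tin above 0.008 m).
It fails at once if the stamp-pad tin is tipped by more than 0.15 rad (angle between ink_tin's own z axis and vertical above 0.15 rad).
It fails at once if the fingers squeeze or press the tin with more than 35 N (contact force between the fingers and ink_tin above 35 N).
It fails at once if a check weight, the padlock, marker, tag bundle or stapler is moved more than 20 mm (distance of any of weight_large, weight_small, padlock, marker, tag_bundle, stapler from where it was at the start of the episode above 0.02 m).
It also fails if it takes over 72 s, if anything falls off the work surface, if the arm or the gripper's body presses on something with over 40 N, if the wrist force passes 120 N, or if a joint passes its speed limit or range.

### The arm

A 6-joint arm with a two-finger parallel gripper is mounted at the origin on a cart in front of the work surface, level with it; the furniture and walls round the work are solid. World frame = base frame: x ahead of the robot, y to its left, z up, the work surface at z = 0. Lengths are in m, angles in rad, forces in N, time in s.
With the tool pointing down it reaches from about 0.375 to 0.975 m from the base axis. Payload 3.8 kg.
Tool frame: the origin (TCP) lies midway between the tips of the shut fingers; the grasp point (between the pads) lies 19 mm behind it; x points along the fingers, y is the direction in which the jaws open and shut, and the axes are right-handed (so a half turn about x gives the same grasp; the last joint's range is limited). The gripper opens to 88 mm and grips with 3 to 60 N. Pads are 18 mm wide; open, the fingers measure 123 mm over their backs; the gripper's body (75 mm by 187 mm) begins 45 mm behind the grasp point.
Start: joints at [-0.037, 0.264, 1.604, -0, 1.274, -0.037], TCP at [0.675, -0, 0.239] pointing down, gripper open.
Joint ranges: [-2.63, 2.63], [-0.94, 2.18], [0.31, 2.57], [-1.31, 4.45], [0, 2.66], [-2.55, 2.55]. Speed limits (rad/s): [2.57, 2.57, 3.14, 3.14, 3.14, 3.14].

### API

Orientations are given as a rotation vector (axis times angle).
In Python, from cell import manip, inverse_kinematics, cams, order gives the robot as it stands. Calls block until the motion is done:
- manip.move_pose(position, orientation): joint-space move of the TCP to a pose.
- manip.move_linear(position, rate=0.15, rot=None): straight line of the TCP; rot=None keeps the orientation; rate is the mean speed in m/s.
- manip.set_joints(angles): joint-space move.
- manip.set_gripper(opening, force=None): finger opening in m; force is the grip in N (None keeps the last); returns when the fingers have stopped.
- manip.dwell(seconds).
- inverse_kinematics(position, orientation): joint angles nearest the present ones, or None.
- manip.state(): the state.
- cams.capture(name): name is "scene" or "side" or "wrist"; returns a dict with "image" (400x640x3 uint8, blue, green, red), "z_map" (400x640 float32, m along the optical axis (not along the pixel's ray), 0 where there is no reading), "intrinsics" (3x3 intrinsics, pixels), "position" and "orientation" of the camera in the world; the wrist camera has in their place "T_tool_cam" (4x4, takes a point from camera to tool coordinates, whose origin is the TCP and whose axes are the tool frame's). Camera axes: x right, y down, z forward; pixel columns grow to the right and rows downward; lengths in m; the calibration is good to about 2 mm. A picture is of the moment at which its call begins: read the wrist's pose just before it.
A pose or a line that the arm cannot do raises manip.IKError and nothing moves.
- order.close_job(): hands the job in, once; it reports no verdict.
The state is a dict: "clock": time; "joint_pos": joint angles; "joint_velocities": joint speeds; "tau": joint torques, N m; "tool_pos": TCP position; "tcp_rot": TCP orientation; "contact_force": force on the tool from outside, world axes, zero at the start; "moment": the same for the moment, N m; "gripper_width": finger opening in m.
Only numpy, scipy, OpenCV 4.12 (cv2) and the standard library are available. Lean on these libraries where they do the work, as an engineer would, in place of code of your own. Each camera call takes 0.05 s, during which the arm holds its last target.

## Working session

There is one attempt and no reset: what is moved stays moved. The work goes in short steps, each a Python script; the robot and the scene stay as the last script left them, time stands still between calls to the robot, and variables do not carry over. Pictures are saved under pics/ and viewed, and the job is handed in when it is done.

```bash
mkdir -p pics; ls; cat > h.py <<'E'
import numpy as np, cv2
from scipy.spatial.transform import Rotation as R
from cell import manip, inverse_kinematics, cams, order
def world(c,T=None):
    K=c["intrinsics"];z=c["z_map"];v,u=np.indices(z.shape)
    P=np.stack([(u-K[0,2])/K[0,0]*z,(v-K[1,2])/K[1,1]*z,z],-1)
    return P
E
python3 - <<'E'
from h import *
s=manip.state();print(s)
for n in ["scene","side","wrist"]:
    c=cams.capture(n);cv2.imwrite(f"pics/{n}0.png",c["image"])
    print(n,c["intrinsics"],c.get("position"),c.get("orientation"),c.get("T_tool_cam"))
E
```

```text
pics
{'clock': 0.0, 'joint_pos': array([-3.69098383e-02,  2.64748004e-01,  1.60534916e+00, -1.83570923e-05,
        1.27368467e+00, -3.68974281e-02]), 'joint_velocities': array([ 0.00014598,  0.00052721,  0.00023323,  0.00043322, -0.00158469,
        0.00090552]), 'tau': array([-9.59501231e-04, -5.02113855e+01, -3.56871557e+01,  7.25938403e-02,
        2.92220683e-02, -1.93505334e-04]), 'tool_pos': array([6.74303362e-01, 1.12575186e-05, 2.37404877e-01]), 'tcp_rot': array([ 1.20821587,  1.21085417, -1.21078617]), 'contact_force': array([ 0.63630738,  0.12402166, -0.40519248]), 'moment': array([-0.01097562,  0.02072898,  0.03444307]), 'gripper_width': 0.08803189160213254}
scene [[412.15110751   0.         317.62075542]
 [  0.         412.15110751 195.64104379]
 [  0.           0.           1.        ]] [-0.19985033  0.97664464  0.64596962] [-0.74688541  2.29883153 -1.42747466] None
side [[404.59856175   0.         325.38715541]
 [  0.         404.59856175 202.74243282]
 [  0.           0.           1.        ]] [ 1.12379894 -0.09705534  0.91709704] [-1.95808833 -1.75650711  0.53017358] None
wrist [[319.60253451   0.         313.38034303]
 [  0.         319.60253451 201.93086679]
 [  0.           0.           1.        ]] None None [[ 6.00754702e-04 -2.98361820e-01  9.54452651e-01 -1.45274849e-01]
 [ 9.99999756e-01  5.18920454e-04 -4.67208618e-04  3.50504415e-04]
 [-3.55887789e-04  9.54452699e-01  2.98362059e-01 -7.60117111e-02]
 [ 0.00000000e+00  0.00000000e+00  0.00000000e+00  1.00000000e+00]]
```

View pics/scene0.png

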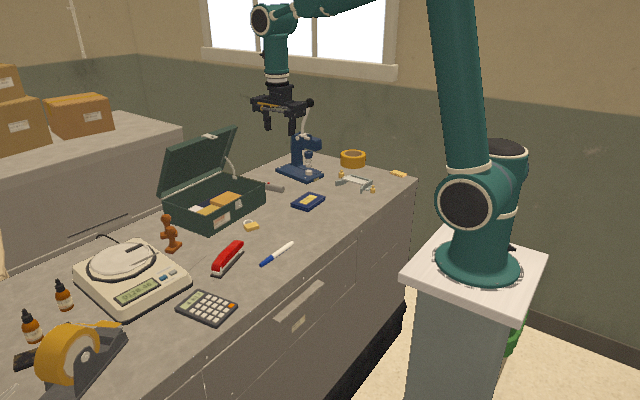

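View pics/side0.png

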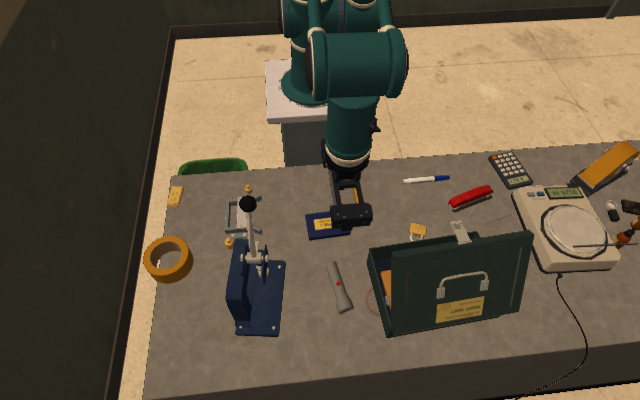

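View pics/wrist0.png

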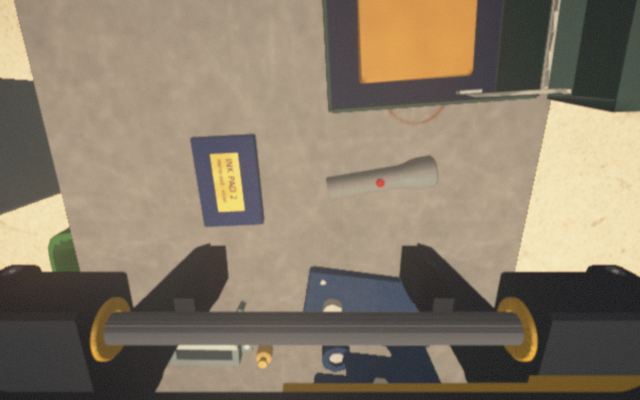

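```bash
cat >> h.py <<'E'
def wpts(c,st=None):
    P=world(c)
    if c.get("position") is not None:
        Rm=R.from_rotvec(c["orientation"]).as_matrix();t=np.array(c["position"])
    else:
        T=np.array(c["T_tool_cam"]);Rt=R.from_rotvec(st["tcp_rot"]).as_matrix()
        Rm=Rt@T[:3,:3];t=Rt@T[:3,3]+st["tool_pos"]
    return P@Rm.T+t,Rm,t
def ray(c,uv,h,Rm,t):
    K=c["intrinsics"];uv=np.atleast_2d(uv).astype(float)
    d=np.c_[(uv[:,0]-K[0,2])/K[0,0],(uv[:,1]-K[1,2])/K[1,1],np.ones(len(uv))]@Rm.T
    s=(h-t[2])/d[:,2];return t+d*s[:,None]
def ortho(c,W,x0,x1,y0,y1,r=0.001,col=True):
    ok=(c["z_map"]>0)
    i=((x1-W[...,0])/r).astype(int);j=((y1-W[...,1])/r).astype(int)
    H,Wd=int((x1-x0)/r),int((y1-y0)/r)
    m=ok&(i>=0)&(i<H)&(j>=0)&(j<Wd)
    im=np.zeros((H,Wd,3),np.uint8);im[i[m],j[m]]=c["image"][m];return im
E
python3 - <<'E'
from h import *
s=manip.state()
for n in ["scene","side","wrist"]:
    c=cams.capture(n);W,Rm,t=wpts(c,s)
    print(n,t)
    b,g,r=[c["image"][...,k].astype(int) for k in range(3)]
    for nm,box in {"scene":(280,190,340,215),"side":(303,208,330,240),"wrist":(185,130,270,232)}.items():
        if nm==n:
            m=np.zeros(b.shape,bool);u0,v0,u1,v1=box;m[v0:v1,u0:u1]=1
            m&=(b>r+15)&(b<130)
            h=np.median(W[m][:,2]);print('n',m.sum(),'h',h)
            p=ray(c,np.argwhere(m)[:,::-1],0.017,Rm,t)[:,:2]
            (cx,cy),wh,a=cv2.minAreaRect((p*1000).astype(np.float32));print(cx,cy,wh,a)
            print(cv2.boxPoints(((cx,cy),wh,a)))
    if n=="side":
        cv2.imwrite("pics/sidez.png",cv2.resize(c["image"][150:350,150:310],None,fx=3.5,fy=3,interpolation=cv2.INTER_CUBIC)[:600])
    if n=="scene":
        cv2.imwrite("pics/scenez.png",cv2.resize(c["image"][120:220,260:420],None,fx=5,fy=5,interpolation=cv2.INTER_CUBIC))
E
```

```text
scene [-0.19985033  0.97664464  0.64596962]
n 293 h 0.015178396183091136
560.2859497070312 0.031494140625 (82.7597427368164, 124.78556823730469) 2.6557633876800537
[[516.0595    60.43992 ]
 [521.8415   -64.211624]
 [604.5124   -60.37693 ]
 [598.7304    64.27461 ]]
side [ 1.12379894 -0.09705534  0.91709704]
n 379 h 0.01769678327608437
576.8145751953125 -36.69723129272461 (76.70567321777344, 64.37527465820312) 2.4791722297668457
[[537.1053     -6.198721 ]
 [539.88995   -70.51373  ]
 [616.52386   -67.19574  ]
 [613.7392     -2.8807297]]
wrist [0.67505271 0.07602106 0.38297009]
n 2891 h 0.015235229965779029
572.991943359375 -14.231006622314453 (69.76396942138672, 105.184814453125) 3.2571394443511963
[[535.17816   36.294548]
 [541.1545   -68.72035 ]
 [610.8057   -64.75656 ]
 [604.8294    40.25834 ]]
```

View pics/sidez.png

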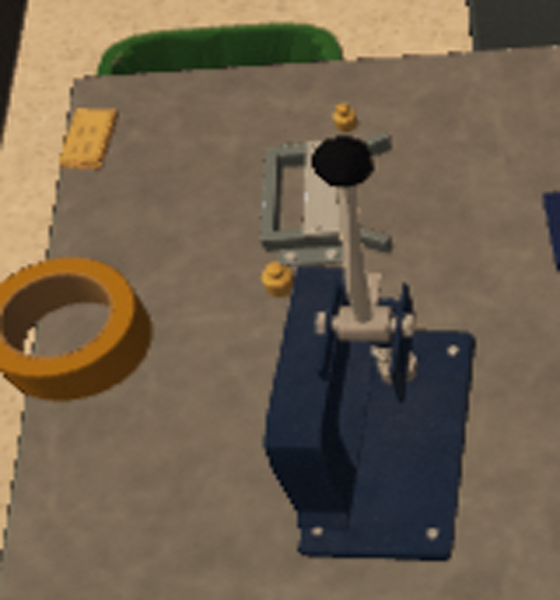

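View pics/scenez.png

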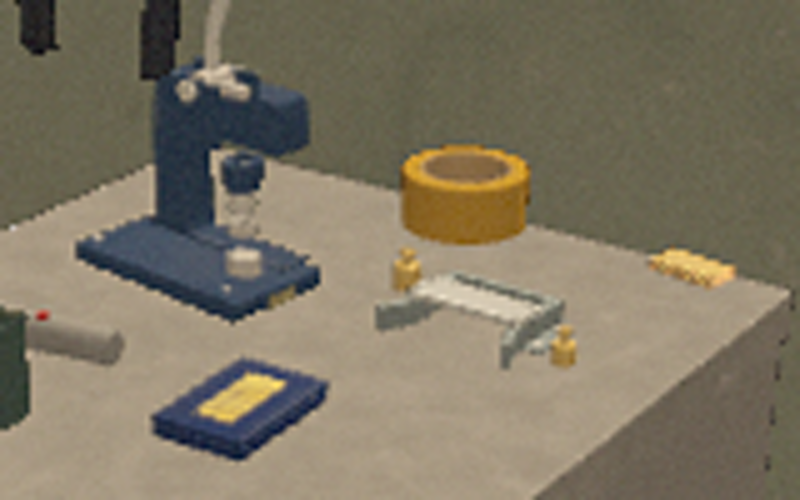

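```bash
python3 - <<'E'
from h import *
s=manip.state()
c=cams.capture("side");W,Rm,t=wpts(c,s)
def p(x0,y0,x1,y1,n):
    q=W[y0:y1,x0:x1].reshape(-1,3);print(n,np.round(np.percentile(q,[1,50,99],axis=0),3).tolist())
p(243,199,253,208,'knob')
p(246,212,252,230,'lever')
m=(W[...,2]>0.035)&(c["z_map"]>0);u=np.zeros_like(m);u[190:340,225:292]=1
q=W[m&u];
for z in np.arange(.04,.4,.03):
    k=q[(q[:,2]>=z)&(q[:,2]<z+.03)]
    if len(k):print(round(z,2),len(k),k[:,:2].min(0).round(3),k[:,:2].max(0).round(3))
E
```

```text
knob [[0.688, -0.189, 0.303], [0.695, -0.181, 0.311], [0.702, -0.172, 0.316]]
lever [[0.547, -0.225, 0.021], [0.704, -0.184, 0.267], [0.715, -0.178, 0.286]]
0.04 126 [ 0.698 -0.249] [ 0.815 -0.184]
0.07 136 [ 0.706 -0.249] [ 0.815 -0.179]
0.1 235 [ 0.683 -0.249] [ 0.814 -0.162]
0.13 1081 [ 0.672 -0.249] [ 0.811 -0.16 ]
0.16 425 [ 0.694 -0.216] [ 0.771 -0.159]
0.19 61 [ 0.722 -0.193] [ 0.735 -0.181]
0.22 79 [ 0.71  -0.192] [ 0.728 -0.18 ]
0.25 90 [ 0.697 -0.19 ] [ 0.716 -0.178]
0.28 164 [ 0.673 -0.197] [ 0.705 -0.166]
0.31 96 [ 0.678 -0.192] [ 0.698 -0.17 ]
```

```bash
python3 - <<'E'
from h import *
s=manip.state();print(R.from_rotvec(s["tcp_rot"]).as_matrix().round(3))
manip.move_linear([0.53,-0.05,0.27],rate=0.2)
manip.dwell(0.3)
s=manip.state();print(s["clock"],s["tool_pos"])
c=cams.capture("wrist");W,Rm,t=wpts(c,s)
cv2.imwrite("pics/w1.png",c["image"])
np.savez("w1.npz",img=c["image"],z=c["z_map"],K=c["intrinsics"],Rm=Rm,t=t)
E
```

```text
[[-0.001  1.    -0.   ]
 [ 0.    -0.    -1.   ]
 [-1.    -0.001 -0.   ]]
1.5833 [ 0.53040243 -0.04975832  0.26949828]
```

View pics/w1.png

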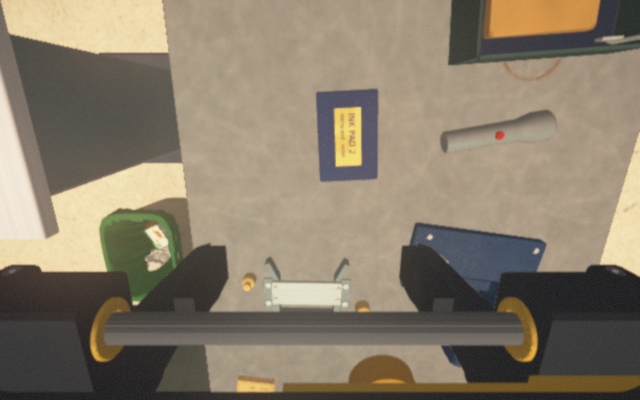

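```bash
python3 - <<'E'
from h import *
d=np.load("w1.npz");img=d["img"]
cv2.imwrite("pics/w1z.png",cv2.resize(img[245:320,235:385],None,fx=5.3,fy=5.3,interpolation=cv2.INTER_CUBIC))
c=dict(intrinsics=d["K"],z_map=d["z"]);Rm=d["Rm"];t=d["t"]
b,g,r=[img[...,k].astype(int) for k in range(3)]
m=np.zeros(b.shape,np.uint8);m[80:190,300:395]=((b>r+15)&(b<150))[80:190,300:395]
k,_=cv2.findContours(m,0,2);k=max(k,key=cv2.contourArea)
p=ray(c,k[:,0],0.017,Rm,t)[:,:2]*1000
rc=cv2.minAreaRect(p.astype(np.float32));print(rc,cv2.boxPoints(rc))
E
```

```text
((571.8187255859375, -14.646484375), (69.71882629394531, 105.19513702392578), 2.977505683898926) [[534.27423   36.069344]
 [539.73846  -68.98378 ]
 [609.3632   -65.36231 ]
 [603.899     39.69081 ]]
```

View pics/w1z.png

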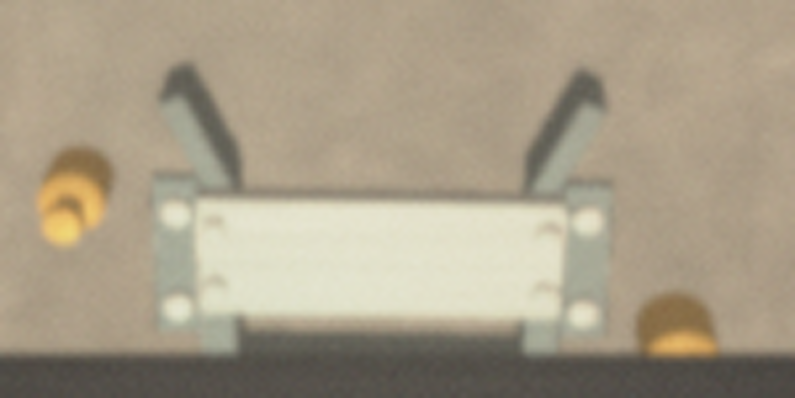

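```bash
python3 - <<'E'
from h import *
d=np.load("w1.npz");c=dict(intrinsics=d["K"]);Rm=d["Rm"];t=d["t"]
f=lambda L:np.array([[235+(u+.5)/5.3-.5,245+(v+.5)/5.3-.5] for u,v in L])
q=ray(c,f([(197,197),(566,205),(197,313),(563,321)]),0.026,Rm,t);print((q*1000).round(1));print(q.mean(0))
for L,z in (([(185,63),(583,68)],.0),([(165,95),(603,105)],.02),([(153,175),(612,180)],.004)):
    e=ray(c,f(L),z,Rm,t);print((e*1000).round(1),(e.mean(0)*1000).round(1),np.arctan2(*(e[1]-e[0])[[1,0]]))
z=d["z"];v,u=np.indices(z.shape);P=np.stack([(u-d["K"][0,2])/d["K"][0,0]*z,(v-d["K"][1,2])/d["K"][1,1]*z,z],-1)@Rm.T+t
print(np.median(P[285:303,280:335,2]),P[200:240,250:380,2].mean())
# side view
c=cams.capture("side");W,Rm,t=wpts(c)
x0,y0=220,185
cv2.imwrite("pics/side1z.png",cv2.resize(c["image"][y0:y0+70,x0:x0+150],None,fx=5,fy=5,interpolation=cv2.INTER_CUBIC))
E
```

```text
[[ 472.9 -211.    26. ]
 [ 569.3 -213.2   26. ]
 [ 471.6 -246.2   26. ]
 [ 569.4 -248.5   26. ]]
[ 0.52079764 -0.22968608  0.026     ]
[[ 467.4 -185.5    0. ]
 [ 575.3 -186.9    0. ]] [ 521.3 -186.2    0. ] -0.012335249557165483
[[ 464.9 -184.5   20. ]
 [ 578.7 -187.2   20. ]] [ 521.8 -185.9   20. ] -0.02383771954044181
[[ 457.8 -217.5    4. ]
 [ 583.8 -218.9    4. ]] [ 520.8 -218.2    4. ] -0.010637292981082867
0.02486855232481655 0.00036408747863123927
```

View pics/side1z.png

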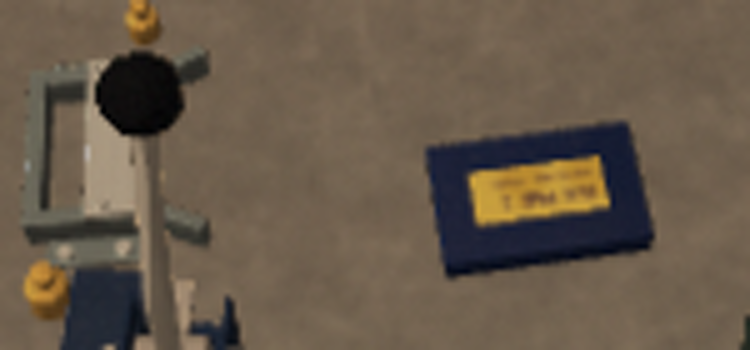

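```bash
cat >> h.py <<'E'
def rot(zx,zy):
    z=np.array([zx,zy,0.]);z/=np.linalg.norm(z);x=np.array([0,0,-1.]);y=np.cross(z,x)
    return R.from_matrix(np.c_[x,y,z]).as_rotvec()
def st(n=""):
    s=manip.state();print(n,round(s["clock"],2),s["tool_pos"].round(4),s["contact_force"].round(1),round(s["gripper_width"],4));return s
def look(nm):
    s=manip.state();c=cams.capture("wrist");W,Rm,t=wpts(c,s);cv2.imwrite(f"pics/{nm}.png",c["image"])
    np.savez(nm+".npz",img=c["image"],z=c["z_map"],K=c["intrinsics"],Rm=Rm,t=t);return c,Rm,t
E
python3 - <<'E'
from h import *
q=rot(1,-0.018)
for p in ([.634,-.015,.15],[.634,-.015,.007],[.571,-.015,.007]):
    print(inverse_kinematics(p,q).round(2))
manip.move_pose([.636,-.015,.15],q)
manip.set_gripper(0.06)
st()
manip.move_linear([.636,-.015,.04],rate=0.15);st()
manip.move_linear([.636,-.015,.008],rate=0.06);st()
cv2.imwrite("pics/s2.png",cv2.resize(cams.capture("side")["image"][140:300,200:440],None,fx=3,fy=3))
E
```

```text
[-0.06  0.26  1.78 -0.    1.1  -1.62]
[-0.06  0.42  1.87 -0.    0.85 -1.62]
[-0.07  0.32  2.01 -0.    0.81 -1.62]
 3.59 [ 0.636 -0.015  0.15 ] [ 0.6  0.3 -0.3] 0.06
 4.47 [ 0.6369 -0.015   0.0409] [ 0.8 -0.3 -0.5] 0.0599
 5.16 [ 0.6358 -0.015   0.0076] [ 0.6  0.1 -0.1] 0.06
```

View pics/s2.png

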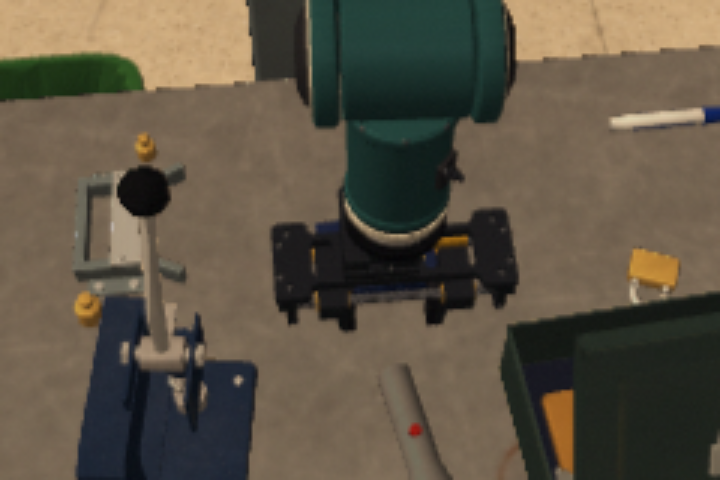

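```bash
python3 - <<'E'
from h import *
manip.move_linear([.60,-.015,.008],rate=0.05);st()
manip.move_linear([.572,-.0145,.008],rate=0.03);st()
manip.move_linear([.59,-.015,.008],rate=0.06)
manip.move_linear([.59,-.015,.05],rate=0.15)
manip.move_pose([.53,0.0,.24],rot(-.018,-1));manip.dwell(.3);st()
c,Rm,t=look("w2");img=c["image"]
b,g,r=[img[...,k].astype(int) for k in range(3)]
m=((b>r+15)&(b<150)).astype(np.uint8);m[260:]=0
k,_=cv2.findContours(m,0,2)
for k in k:
  if cv2.contourArea(k)>1500:
    p=ray(c,k[:,0],0.017,Rm,t)[:,:2]*1000
    print(cv2.boundingRect(k),cv2.minAreaRect(p.astype(np.float32)))
E
```

```text
6.08 [ 0.5996 -0.015   0.0078] [ 0.7 -0.   0.2] 0.06
 7.16 [ 0.5721 -0.0145  0.0081] [0.6 0.2 0.6] 0.06
 9.76 [ 0.5299 -0.      0.2395] [0.5 0.2 0.3] 0.0603
```

View pics/w2.png

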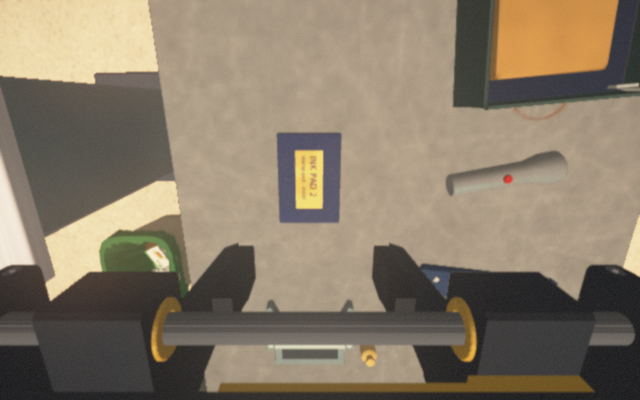

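```bash
cat >> h.py <<'E'
def tin(c,Rm,t,h=0.017,box=(200,80,420,300)):
    img=c["image"];b,r=img[...,0].astype(int),img[...,2].astype(int)
    m=np.zeros(b.shape,np.uint8);x0,y0,x1,y1=box
    m[y0:y1,x0:x1]=((b>r+15)&(b<160))[y0:y1,x0:x1]
    m=cv2.morphologyEx(m,cv2.MORPH_OPEN,np.ones((3,3)))
    k,_=cv2.findContours(m,0,2);k=max(k,key=cv2.contourArea)
    p=ray(c,k[:,0],h,Rm,t)[:,:2]*1000
    rc=cv2.minAreaRect(p.astype(np.float32));print(cv2.boundingRect(k),rc,cv2.boxPoints(rc).round(1).tolist())
E
python3 - <<'E'
from h import *
d=np.load("w2.npz");c=dict(intrinsics=d["K"],image=d["img"])
print(d["img"][140,285],d["img"][215,330])
tin(c,d["Rm"],d["t"])
E
```

```text
[106  87  86] [110  93  95]
(278, 135, 28, 20) ((505.51165771484375, 30.04746437072754), (21.522184371948242, 30.794599533081055), 89.00857543945312) [[489.8999938964844, 19.600000381469727], [520.7000122070312, 19.0], [521.0999755859375, 40.5], [490.29998779296875, 41.099998474121094]]
```

```bash
sed -i 's/b>r+15)&(b<160)/b>r+5)\&(b<190)/' h.py; python3 - <<'E'
from h import *
d=np.load("w2.npz");c=dict(intrinsics=d["K"],image=d["img"])
print(d["img"][180,240],d["img"][215,330],d["img"][150,300],d["img"].mean())
tin(c,d["Rm"],d["t"],box=(230,110,380,240))
x0,y0=250,250
cv2.imwrite("pics/w2z.png",cv2.resize(d["img"][110:240,230:400],None,fx=4,fy=4,interpolation=cv2.INTER_CUBIC))
E
```

```text
[143 166 182] [110  93  95] [107 151 180] 121.86698307291667
(278, 134, 62, 88) ((524.1077270507812, -10.910774230957031), (105.08207702636719, 70.7175064086914), 89.0712890625) [[487.8999938964844, -62.900001525878906], [558.5999755859375, -64.0], [560.2999877929688, 41.099998474121094], [489.6000061035156, 42.20000076293945]]
```

View pics/w2z.png

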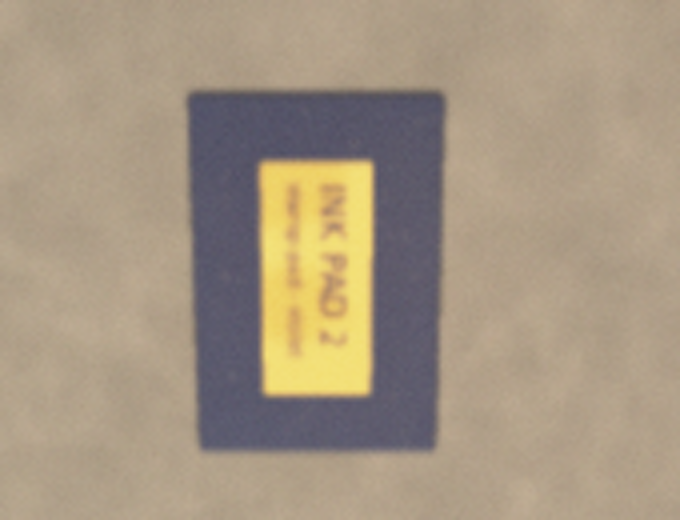

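```bash
python3 - <<'E'
from h import *
X=lambda y:0.521+0.018*(y+0.230)
manip.set_gripper(0.03)
manip.move_linear([X(.07),.07,.06],rate=0.2)
manip.move_linear([X(.07),.07,.008],rate=0.08);st()
for y in (.0,-.06,-.11,-.13):
    manip.move_linear([X(y),y,.008],rate=0.05);st()
c,Rm,t=look("w3")
cv2.imwrite("pics/s3.png",cv2.resize(cams.capture("side")["image"][150:280,200:380],None,fx=4,fy=4,interpolation=cv2.INTER_CUBIC))
E
```

```text
12.33 [0.5266 0.07   0.0079] [-1.1 -0.5  0.3] 0.0302
 13.88 [ 0.5248 -0.      0.0078] [ 0.4 -0.3 -0.2] 0.0296
 15.23 [ 0.5241 -0.0599  0.008 ] [-0.3  0.3  0.7] 0.03
 16.38 [ 0.5231 -0.11    0.008 ] [0.4 0.3 0. ] 0.0301
 16.93 [ 0.5228 -0.1304  0.008 ] [ 0.1  0.6 -0.1] 0.0302
```

View pics/s3.png

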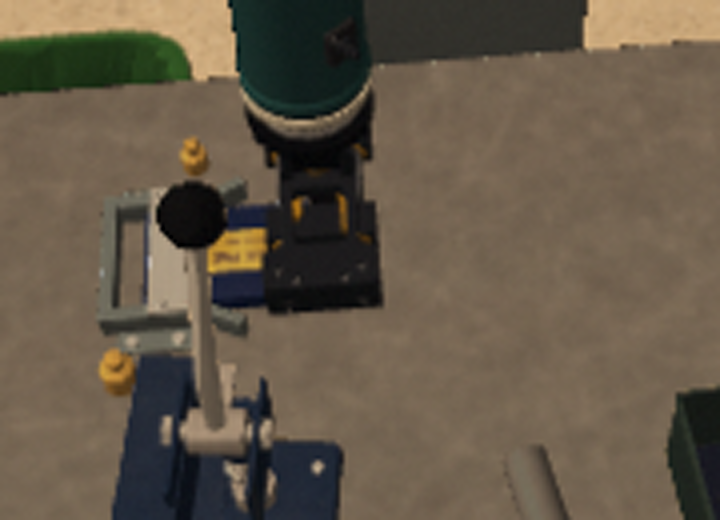

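View pics/w3.png

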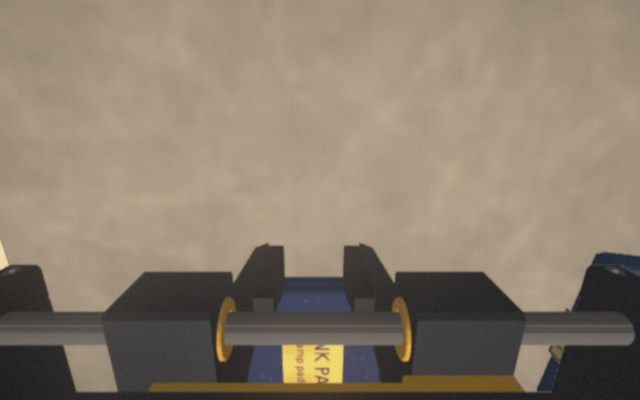

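```bash
python3 - <<'E'
from h import *
X=lambda y:0.521+0.018*(y+0.230)
y=-.13
while y>-.162:
    y-=.002
    manip.move_linear([X(y),y,.008],rate=0.02);s=st()
    if s["contact_force"][1]>4: break
E
```

```text
17.28 [ 0.5228 -0.132   0.008 ] [ 0.8  0.3 -0.3] 0.03
 17.53 [ 0.5228 -0.1341  0.008 ] [ 0.  -0.7  0.6] 0.0302
 17.78 [ 0.5227 -0.1362  0.008 ] [-0.6  0.2  0.1] 0.0301
 18.03 [ 0.5227 -0.1382  0.008 ] [ 0.8 -0.2 -0.7] 0.0297
 18.28 [ 0.5226 -0.1402  0.008 ] [-0.3 -0.1 -0.2] 0.0303
 18.53 [ 0.5226 -0.1422  0.008 ] [0.1 0.5 0.4] 0.03
 18.78 [ 0.5225 -0.1442  0.008 ] [ 0.7  0.4 -0.6] 0.03
 19.03 [ 0.5225 -0.1462  0.008 ] [0.  0.1 0.3] 0.0298
 19.28 [ 0.5225 -0.1482  0.008 ] [ 0.5  0.5 -0.4] 0.0296
 19.53 [ 0.5224 -0.1489  0.008 ] [0.5 5.1 1.2] 0.0306
```

```bash
python3 - <<'E'
from h import *
X=lambda y:0.521+0.018*(y+0.230)
manip.move_linear([X(-.12),-.12,.008],rate=0.06)
manip.move_linear([X(-.12),-.12,.06],rate=0.15)
manip.move_linear([.525,-0.02,.22],rate=0.2);manip.dwell(.3);st()
c,Rm,t=look("w4")
cv2.imwrite("pics/w4z.png",cv2.resize(c["image"][170:320,220:420],None,fx=4,fy=4,interpolation=cv2.INTER_CUBIC))
c=cams.capture("side")
cv2.imwrite("pics/s4.png",cv2.resize(c["image"][180:260,200:310],None,fx=7,fy=7,interpolation=cv2.INTER_CUBIC))
c=cams.capture("scene")
cv2.imwrite("pics/c4.png",cv2.resize(c["image"][160:205,310:410],None,fx=8,fy=8,interpolation=cv2.INTER_CUBIC))
E
```

```text
22.07 [ 0.5246 -0.0204  0.2191] [-0.5 -0.6  0.3] 0.03
```

View pics/w4z.png

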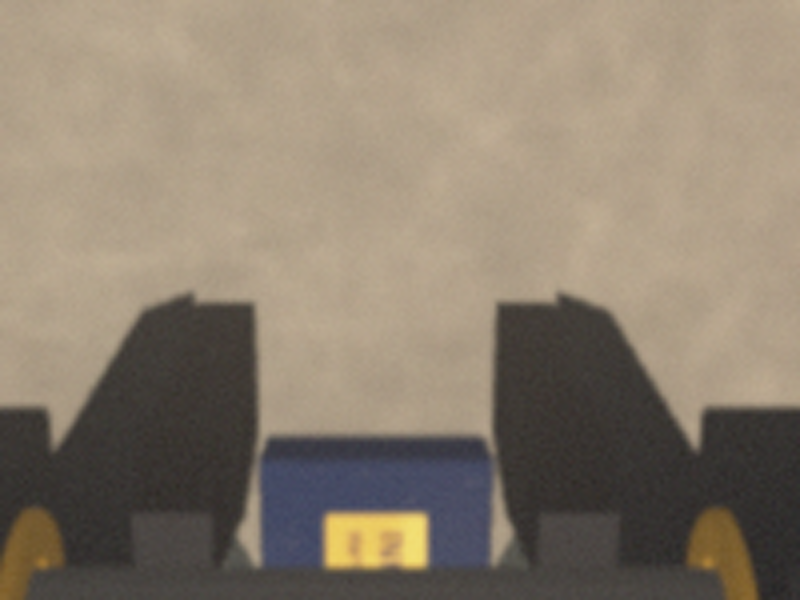

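View pics/s4.png

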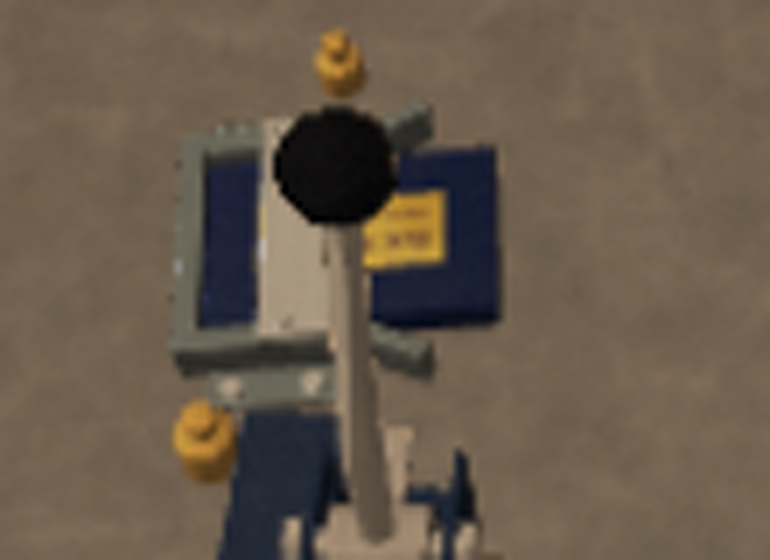

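View pics/c4.png

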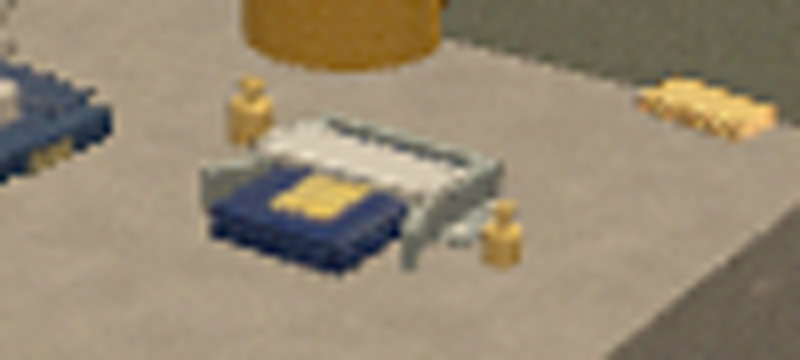

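```bash
python3 - <<'E'
from h import *
d=np.load("w4.npz");c=dict(intrinsics=d["K"])
q=ray(c,[[220+264/4-.4,170+457/4-.4],[220+489/4-.4,170+457/4-.4]],.017,d["Rm"],d["t"]);print(q.round(4),q.mean(0))
c=cams.capture("side");W,Rm,t=wpts(c)
f=lambda u,v:[200+(u+.5)/7-.5,180+(v+.5)/7-.5]
print('near end top',ray(c,[f(496,150),f(499,318)],.017,Rm,t).round(4))
print('stop near-face top',ray(c,[f(205,155),f(200,330)],.02,Rm,t).round(4))
E
```

```text
[[ 0.4875 -0.1586  0.017 ]
 [ 0.5572 -0.1598  0.017 ]] [ 0.52235683 -0.15917608  0.017     ]
near end top [[ 0.487  -0.1596  0.017 ]
 [ 0.5632 -0.1612  0.017 ]]
stop near-face top [[ 0.4801 -0.2703  0.02  ]
 [ 0.5589 -0.2705  0.02  ]]
```

```bash
python3 - <<'E'
from h import *
st();order.close_job()
E
```

```text
22.27 [ 0.525  -0.0201  0.2198] [-0.1  0.5 -0.2] 0.0303
the job is handed in; nothing more can be done
```

The tin is home under the bridge, and I handed the job in at about 22 s of the 72 s allowed. No verdict was reported.

- **Pushing:** I first pushed the tin sideways with two fingertips until it lined up with the channel. I then pushed it lengthwise in under the bridge from its near end. I stopped when the push force rose to about 5 N at the stop, then backed off and raised the hand clear to a tool height of 0.22 m.
- **Along the channel:** The near end measured at y ≈ -0.159 m in the wrist view and -0.160 m in the side view. The stop face measured at -0.270 m. With the tin 110 mm long, that leaves a gap of about 0 to 1 mm.
- **Across the channel and angle:** The wrist view put the tin's near end about 0.1 mm from the channel's middle line and parallel to the channel. The side view put it about 3 mm off. Its near-end corners measured 76 mm apart against the real 74 mm, so that reading is rough.
- **Other things:** In the last close-up views the tin lay flat and both check weights stood beside the bracket as before. I saw no sign that the padlock, marker or stapler had moved, but I did not measure their positions or the tag bundle's after the push.

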